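# Seat the flanged nut, then hold the rack's end cheek square

## Robot

A 6-joint arm with a two-finger parallel gripper is mounted at the origin on the work surface. World frame = base frame: x ahead of the robot, y to its left, z up, the work surface at z = 0. Lengths are in mm, angles in rad, forces in N, time in s.
With the tool pointing down it reaches from about 300 to 775 mm from the base axis. Payload 14.6 kg.
Tool frame: the origin (TCP) lies between the finger pads; the fingertips stand manip.tip_reach ahead of it and the grasp point (between the pads) lies 5 mm behind it (manip.tip_reach is the distance from the TCP to the fingertips, in mm); z points along the fingers, y is the line along which they close (so a half turn about z gives the same grasp; the last joint's range is limited). The gripper opens to 94 mm and grips with 3 to 60 N. Pads are 16 mm wide; open, the fingers measure 119 mm over their backs; the gripper's body (75 mm by 177 mm) begins 78 mm behind the grasp point.
Start: joints at [-1.238, 0.3, 1.521, -0, 1.321, -0.067], TCP at [214.071, -506.619, 219.446] pointing down, gripper open.
Joint ranges: [-3.03, 3.03], [-0.79, 2.21], [0.23, 2.52], [-1.04, 4.18], [0, 3.07], [-2.55, 2.55]. Speed limits (rad/s): [2.22, 2.22, 2.57, 3.14, 3.14, 3.14].

## Interface

Orientations are given as [roll, pitch, yaw] about the fixed x, y, z axes, in that order (R = Rz(yaw) Ry(pitch) Rx(roll)).
In Python, from cell import manip gives the robot as it stands. The module is installed in compiled form; this text tells all that it offers.
- The arm moves only by the shell command python3 -m creep 'ROWS' [FORCE]. ROWS is JSON, a list of rows, each a list of 3 entries, a list of its own where there are three numbers: the opening, from -1 (shut) to 1 (fully open), then the shift along the tool's x, y, z in cm, then the turn about the tool's z in units of 5 degrees (1.0 is 5 degrees). In form: [[grip, [tx, ty, tz], roll], ...]. A call has 1 to 12 rows; each row is the pose to reach, as a shift and turn from the pose commanded when the call began, along the tool's axes at that moment; what a row does not reach only later rows make up. A row lasts 1/10 s, in which the tool goes at most 50 mm and 8.59 degrees, less where a joint would pass 70% of its speed; a pose out of reach is approached as far as the arm can. A call with a gripper value outside its range is refused whole. The fingers move at their own pace and stop on an object; FORCE is the grip in N (left out, the last holds). Time passes only in rows, so rows that repeat a pose let the fingers close. It gives the time, the measured TCP pose, the force, the opening and the grip force at its end, in the units of the state.
- manip.read_state(): the state, without advancing time (a new reading comes with each control period).
- manip.camera(name): name is "side" or "top"; returns the picture (420x560x3 uint8, red, green, blue); there is no depth.
- manip.camera_params(name): a dict with "fovy" (degrees; the focal length in pixels is half the picture's height over the tangent of half this angle, whatever the lens; pixels are square), "cx", "cy" (the principal point, pixels), "origin" and "attitude" of the camera in the world. Camera axes: x right, y down, z forward; pixel columns grow to the right and rows downward; lengths in mm; the calibration is good to about 2 mm. A picture is of the moment at which its call begins. camera_params takes no time and is no camera call.
- manip.sign_off(): hands the job in; it is judged then, once.
The state is a dict: "clock": time; "joints": joint angles; "qd": joint speeds; "effort": joint torques, N m; "eef_pos": TCP position; "eef_rot": TCP orientation; "wrist_force": force on the tool from outside, world axes, zero at the start; "moment": the same for the moment, N m; "finger_gap": finger opening in mm; "finger_force": force on a finger pad.
Only numpy, scipy, OpenCV 4.12 (cv2) and the standard library are available. Lean on these libraries where they do the work, as an engineer would, in place of code of your own. Each camera call takes 0.05 s, during which the arm holds its last target. There are 200 camera calls.

## Task

This sample-tube rack is being put together. Put the round flanged nut that stands on its flange into the pocket of the rack's base plate, flange down and fully home, and let go of it; only then take the setting square by its blade, stand it upright on the plate and press it into the corner between plate and leaning end cheek until its underside lies flat on the plate and its back lies flat on the cheek, which comes up square. Finish while still gripping the square and pressing it against both, so the cheek stays upright, and leave everything else on the bench where it is.

Things in the scene. Friction and masses are not known exactly. Their poses are not given: they have to be found in the camera images.
- nut: steel nut standing on its flange: round flange 36 mm across and 5 mm thick at the bottom, round body 22 mm across above it, 25 mm high in all, about 80 g. Origin at the centre of the flange's underside, z up
- deck: aluminium base plate of the rack, fixed to the bench, 200 (x) x 150 (y) x 16 mm, on a 4 mm rubber mat, so its top is 20 mm above the bench. Origin at the centre of its underside; x points to the cheek, z up; its top is z = 16 mm
- pocket (a point): centre of the floor of the round flat-bottomed pocket in the plate: 41 mm wide, 6 mm deep, chamfered mouth (floor 14 mm above the bench). In the plate's frame x -60, y 40, z 10 mm
- corner (a point): middle of the corner line where the plate's top meets the cheek's inner face: plate frame x 80, y 0, z 16 mm; axes as the plate
- cheek: aluminium end cheek across the plate's +x end, 110 wide (plate y -55 to 55), 95 high above the plate, 12 mm thick. It swings about the corner line: a light spring leans it 0.14 rad inwards (its top 13 mm over the plate); about 4 N at its top brings it upright, where a stop holds it. Origin on the corner line, z up along its inner face, x outwards
- square: steel setting square standing on the bench: flat stock 95 (x) x 30 (y) x 16 mm high, and a blade 45 wide (x), 10 thick (y), rising to 115 mm above the underside; 0.3 to 0.55 kg. Origin at the centre of the underside, x towards the blade's end, where blade edge and stock end make one upright back at x = 47.5 mm. Underside and back are its two square faces
- square_grip (a point): where to take the square from above, across the 10 mm thickness of the blade: in its frame x 18, y 0, z 85 mm
- square_heel (a point): the square's outer corner, where the underside meets the back: in its frame x 47.5, y 0, z 0
- spare_nut: bystander: an identical nut standing the other way up, flange on top; not to be used. Origin at the centre of its underside
- reagent: bystander: amber bottle with a red cap, 60 mm across, 130 mm high
- reagent2: bystander: smaller amber bottle with a red cap, 52 mm across, 100 mm high
- beaker: bystander: clear beaker, 70 mm across, 85 mm high
- vial: bystander: small glass vial with a white cap, 24 mm across, 45 mm high
- driver: bystander: screwdriver lying on the bench
- spanner: bystander: spanner lying on the bench
Things that resemble listed ones, but are neither listed nor needed, are in the scene too. Leave any brown or turquoise look-alike of the nut alone.

How it is judged:
By the outcome, as a careful person would: the job done as asked, in the order asked, and still so for the second after the job is handed in, while the arm keeps its last pose, push and grip.
It also fails if it takes over 58 s, if anything falls off the work surface, if the arm or the gripper's body presses on something with over 40 N, if the wrist force passes 120 N, or if a joint passes its speed limit or range.

## Working session

There is one attempt and no reset: what is moved stays moved. The work goes in short steps, Python scripts to look and compute and a shell command to move; the robot and the scene stay as the last step left them, time stands still between calls to the robot, and variables do not carry over. Pictures are saved under pics/ and viewed, at most 12 in all, crops included, and the job is handed in when it is done.

```bash
mkdir -p pics; python3 - <<'E'
from cell import manip
import cv2
print(manip.read_state(), manip.tip_reach)
for n in("top","side"):
    print(n,manip.camera_params(n)); cv2.imwrite(f"pics/{n}0.png",manip.camera(n)[:,:,::-1])
E
```

```text
{'clock': 0.0, 'joints': array([-1.23756166e+00,  3.00462231e-01,  1.52159497e+00, -3.80055628e-05,
        1.32068571e+00, -6.66344428e-02]), 'qd': array([-1.46462260e-03, -2.46746186e-05,  1.17561401e-03,  5.33292330e-04,
       -2.22934891e-04, -1.41444113e-03]), 'effort': array([ 3.68675855e-04, -5.31807268e+01, -3.52736449e+01,  7.08416803e-02,
        2.43924907e-02, -8.80518724e-05]), 'eef_pos': array([ 214.00308988, -506.38741204,  218.88530774]), 'eef_rot': array([-3.14044250e+00, -3.98594808e-05,  3.99878519e-01]), 'wrist_force': array([-0.31040634, -0.00391027, -0.14953578]), 'moment': array([ 0.01064288, -0.01472633,  0.02477472]), 'finger_force': 0.0, 'finger_gap': 94.09501401880074} 14.0
top {'fovy': 56.93621160729148, 'cx': 272.3076169311505, 'cy': 214.63334412678142, 'origin': array([ 406.13929097,  -72.41959124, 1010.53238475]), 'attitude': array([-2.97369555,  0.00789415, -1.58149016])}
side {'fovy': 46.556175825070014, 'cx': 284.13807953866353, 'cy': 209.6414216518288, 'origin': array([390.83293079, 527.39825068, 850.15263586]), 'attitude': array([-2.43769234, -0.00875985, -2.82421574])}
```

View pics/top0.png

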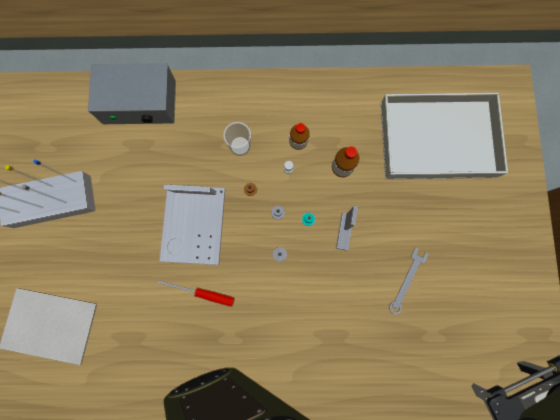

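View pics/side0.png

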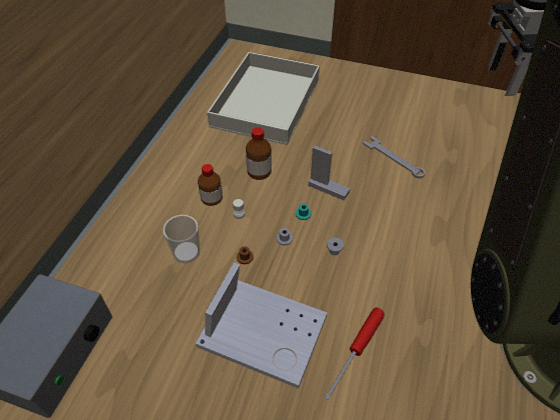

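The top view (image up is +x, left is +y) shows the deck spanning about (160–225, 185–265), with the cheek at its upper edge and the pocket ring near (173,246). The steel nut standing on its flange is at (278,212), and the spare with its flange up is at (280,254). The square is at (347,228) with its blade at the upper end.

In the side view the nut is at (285,238), the square at (325,175) and the pocket at (285,358). Next come enlarged crops for measuring.

```bash
cat > h.py <<'E'
from cell import manip
import numpy as np, cv2
from scipy.spatial.transform import Rotation as Ro
P={n:manip.camera_params(n) for n in("top","side")}
def rays(n,uv):
    p=P[n]; f=210/np.tan(np.radians(p["fovy"])/2); uv=np.atleast_2d(np.array(uv,float))
    d=np.c_[(uv[:,0]-p["cx"])/f,(uv[:,1]-p["cy"])/f,np.ones(len(uv))]
    return np.array(p["origin"]),d@Ro.from_euler("xyz",p["attitude"]).as_matrix().T
def plane(n,uv,z):
    o,d=rays(n,uv); return o+d*((z-o[2])/d[:,2])[:,None]
def proj(n,X):
    p=P[n]; f=210/np.tan(np.radians(p["fovy"])/2)
    c=(np.atleast_2d(X)-p["origin"])@Ro.from_euler("xyz",p["attitude"]).as_matrix()
    return c[:,:2]/c[:,2:]*f+[p["cx"],p["cy"]]
E
python3 - <<'E'
from h import *
np.set_printoptions(precision=1,suppress=True)
for nm,t,s,z in [("nut top",(278,210),(285,231),25),("pocket",(173,246),(285,358),18),("vial cap",(289,165),(238,203),45)]:
    print(nm,plane("top",t,z),plane("side",s,z))
a=cv2.imread("pics/top0.png");b=cv2.imread("pics/side0.png")
A=cv2.resize(a[175:275,150:370],None,fx=3.6,fy=3.6,interpolation=cv2.INTER_CUBIC)
B=cv2.resize(b[140:390,190:360],None,fx=3.2,fy=2.4*1,interpolation=cv2.INTER_CUBIC)
B=cv2.resize(b[140:390,190:360],None,fx=2.4,fy=2.4,interpolation=cv2.INTER_CUBIC)
cv2.imwrite("pics/tc.png",A);cv2.imwrite("pics/sc.png",B)
E
```

```text
nut top [[585.2 -81.3  25. ]] [[582.2 -84.1  25. ]]
pocket [[495.8 189.6  18. ]] [[495.  182.1  18. ]]
vial cap [[ 699.4 -111.1   45. ]] [[ 699.  -110.1   45. ]]
```

View pics/tc.png

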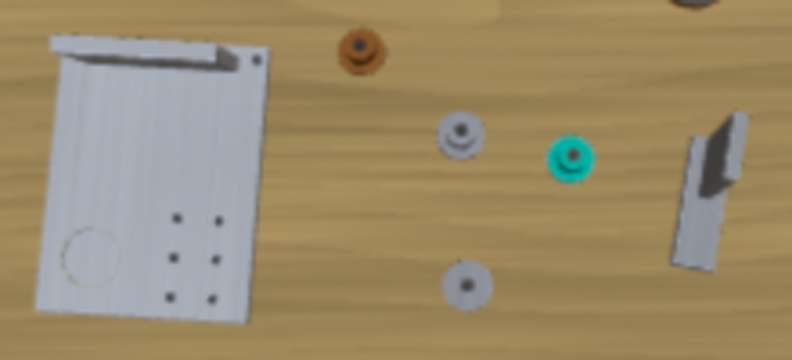

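View pics/sc.png

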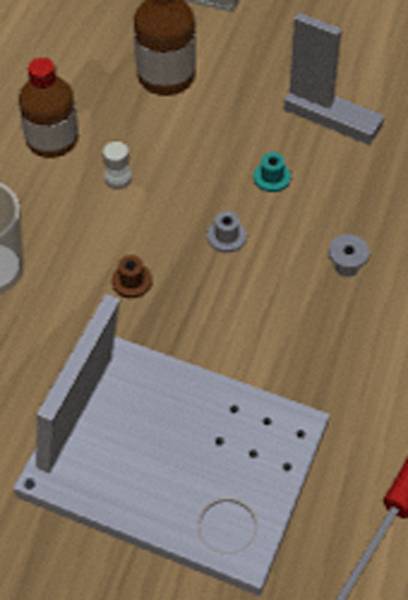

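Crops: in the top one (scale 3.6, offset 150,175) the deck corners are at about (36,310), (247,323) and (270,47), the pocket ring at (90,258), the nut at (461,135) and the square's stock end at (694,268). The side crop (scale 2.4, offset 190,140) has the pocket at (228,526), the nut at (227,230) and the square's blade top at (317,25). Next I measure these with masks.

```bash
cat > m.py <<'E'
from h import *
np.set_printoptions(precision=1,suppress=True)
K=4
def mask(img,box,smax=70):   # x0,y0,x1,y1 ; low saturation mask, upscaled K
    x0,y0,x1,y1=box
    c=cv2.resize(img[y0:y1,x0:x1],None,fx=K,fy=K,interpolation=cv2.INTER_CUBIC)
    h=cv2.cvtColor(c,cv2.COLOR_BGR2HSV)
    return c,(h[:,:,1]<smax).astype(np.uint8)*255
def full(p,box): return (np.array(p,float)+.5)/K-.5+[box[0],box[1]]
def big(m):
    cs,_=cv2.findContours(m,cv2.RETR_EXTERNAL,cv2.CHAIN_APPROX_NONE); return max(cs,key=cv2.contourArea)
E
python3 - <<'E'
from m import *
I={"top":cv2.imread("pics/top0.png"),"side":cv2.imread("pics/side0.png")}
boxes={"nut":{"top":(264,200,292,225),"side":(272,222,298,250)},"spare":{"top":(268,242,294,268),"side":(324,232,348,258)},
"deck":{"top":(150,176,235,275),"side":(185,255,335,390)},"square":{"top":(330,198,365,255),"side":(300,140,355,202)}}
for o in boxes:
  for n in boxes[o]:
    b=boxes[o][n]; c,m=mask(I[n],b); ct=big(m)[:,0]
    x,y,w,h=cv2.boundingRect(ct)
    print(o,n,"area",cv2.contourArea(ct)/16,"bbox",full((x,y),b),full((x+w,y+h),b))
    ap=cv2.approxPolyDP(ct,0.012*cv2.arcLength(ct,True),True)[:,0]
    if o in("deck","square"): print(full(ap,b))
    cv2.imwrite(f"pics/m_{o}_{n}.png",m)
def show(o,n): return cv2.imread(f"pics/m_{o}_{n}.png",0)
W=np.zeros((600,800),np.uint8);x=0
for i,(o,n) in enumerate([("nut","top"),("nut","side"),("square","top"),("square","side")]):
    t=show(o,n);W[:t.shape[0],x:x+t.shape[1]]=t;x+=t.shape[1]+10
t=cv2.resize(show("deck","top"),None,fx=.8,fy=.8);W[260:260+t.shape[0],:t.shape[1]]=t[:340]
t=cv2.resize(show("deck","side"),None,fx=.6,fy=.6);W[260:260+t.shape[0],300:300+t.shape[1]]=t
cv2.imwrite("pics/masks.png",W)
E
```

```text
nut top area 150.0625 bbox [270.6 205.1] [284.9 219.1]
nut side area 216.4375 bbox [275.6 227.4] [292.6 244.9]
spare top area 164.96875 bbox [272.1 246.6] [286.9 261.4]
spare side area 225.90625 bbox [326.4 236.9] [343.9 254.9]
deck top area 4613.5625 bbox [158.9 184.1] [224.9 265.1]
[[163.9 184.1]
 [159.1 260.6]
 [218.4 264.4]
 [224.4 187.6]]
deck side area 8976.65625 bbox [194.9 261.9] [327.4 388.1]
[[233.1 262.1]
 [204.6 311.9]
 [195.9 345.9]
 [297.9 387.9]
 [327.1 311.9]
 [237.4 279.6]
 [239.4 264.1]]
square top area 547.9375 bbox [335.6 205.4] [357.9 250.4]
[[356.6 205.6]
 [353.1 205.6]
 [347.6 212.4]
 [341.4 213.4]
 [335.6 246.4]
 [336.9 248.4]
 [348.4 249.1]
 [351.4 226.6]
 [355.4 223.4]]
square side area 1075.46875 bbox [307.9 144.6] [349.9 199.9]
[[313.4 145.1]
 [307.9 184.9]
 [343.6 199.6]
 [349.4 187.6]
 [328.1 178.9]
 [331.9 151.9]]
```

View pics/masks.png

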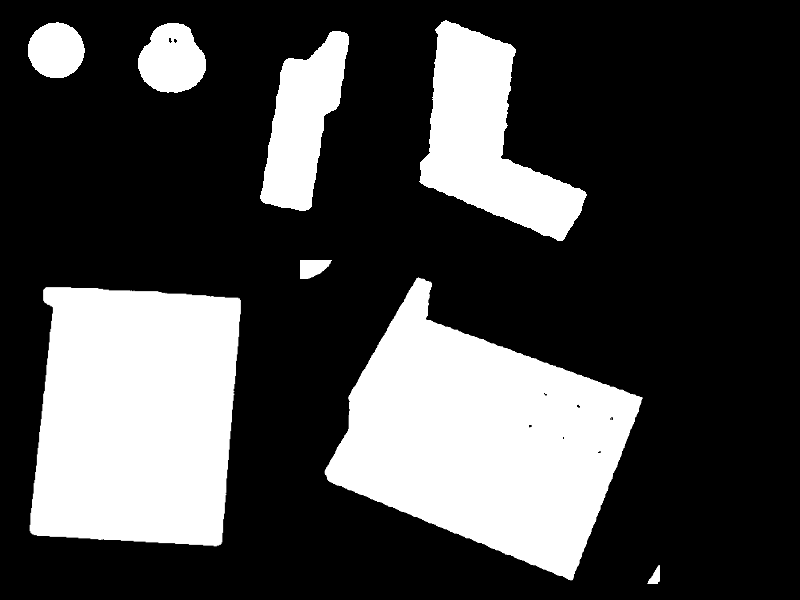

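The masks separate cleanly: the nut's flange disc is centred near top (277.8,212.1), and the deck and square outlines are clear. Next I compute poses.

```bash
python3 - <<'E'
from m import *
I={"top":cv2.imread("pics/top0.png"),"side":cv2.imread("pics/side0.png")}
def line(n,b,p,q,z):   # contour points near segment p-q -> world line at z
    c,m=mask(I[n],b); ct=full(big(m)[:,0],b); p=np.array(p);q=np.array(q);L=np.linalg.norm(q-p);u=(q-p)/L
    s=(ct-p)@u; d=abs((ct-p)@np.array([-u[1],u[0]])); k=(s>.12*L)&(s<.88*L)&(d<1.5)
    w=plane(n,ct[k],z)[:,:2]; vx,vy,x,y=cv2.fitLine(w.astype(np.float32),cv2.DIST_HUBER,0,.01,.01).ravel()
    return np.array([vx,vy]),np.array([x,y])
deg=lambda v:np.degrees(np.arctan2(v[1],v[0]))
dt=(150,176,235,275);ds=(185,255,335,390);st=(330,198,365,255);ss=(300,140,355,202)
for nm,a in {"deck y+ (top,z20)":("top",dt,(162,215),(159.1,260.6),20),"deck y- (top,z4)":("top",dt,(218.4,264.4),(224.4,187.6),4),"deck x- (top,z4)":("top",dt,(159.1,260.6),(218.4,264.4),4),
 "deck y- (side,z20)":("side",ds,(327.1,311.9),(237.4,279.6),20),"deck x-(side,z20)":("side",ds,(297.9,387.9),(327.1,311.9),20),"deck y+(side,z4)":("side",ds,(197.5,346.5),(297.9,387.9),4),
 "sq y+ (top z0)":("top",st,(341.4,213.4),(335.6,246.4),0),"sq y- (top z16)":("top",st,(348.4,249.1),(351.4,226.6),16),"sq x-(top z16)":("top",st,(336.9,248.4),(348.4,249.1),16),
 "sq y+ (side,z0)":("side",ss,(307.9,184.9),(343.6,199.6),0),"sq y-(side z16)":("side",ss,(349.4,187.6),(328.1,178.9),16),"sq x-(side z8)":("side",ss,(343.6,199.6),(349.4,187.6),8)}.items():
    v,p=line(*a); print(nm,"dir %.2f"%deg(v),"pt",p, "n.pt %.1f"%(p@[-v[1],v[0]]))
print("nut top",plane("top",(277.75,212.1),4)[0],"spare top",plane("top",(279.5,254),25)[0],plane("side",(335.1,245),25)[0])
# nut side: bottom rim
print("nut side centre col",plane("side",(284.1,238),4)[0])
print("nut bbox in side of predicted flange:",[proj("side",[x,y,0]) for x,y in [(580,-80)]])
# nut hole tops
for n,b in (("top",(264,200,292,225)),("side",(272,222,298,250))):
    x0,y0,x1,y1=b;g=cv2.cvtColor(cv2.resize(I[n][y0:y1,x0:x1],None,fx=4,fy=4,interpolation=cv2.INTER_CUBIC),cv2.COLOR_BGR2GRAY)
    h=(g<75).astype(np.uint8);k,l,s,c=cv2.connectedComponentsWithStats(h);print(n,"hole",[(s[i,4],full(c[i],b),plane(n,full(c[i],b),25)[0]) for i in range(1,k) if s[i,4]>8])
# pocket ring
for n,b in (("top",(164,235,186,258)),("side",(270,342,302,374))):
    x0,y0,x1,y1=b;c=cv2.resize(I[n][y0:y1,x0:x1],None,fx=4,fy=4,interpolation=cv2.INTER_CUBIC)
    lab=cv2.cvtColor(c,cv2.COLOR_BGR2LAB).astype(float)[:,:,2]; lab-=np.median(lab)
    h=(lab>np.percentile(lab,88))
    ys,xs=np.nonzero(h); e=cv2.fitEllipseAMS(np.c_[xs,ys].astype(np.float32)); print(n,"ring",e,full(e[0],b),plane(n,full(e[0],b),20)[0])
    cv2.imwrite(f"pics/ring_{n}.png",np.hstack([c,cv2.cvtColor(h.astype(np.uint8)*255,cv2.COLOR_GRAY2BGR)]))
a=cv2.imread("pics/ring_top.png");b=cv2.imread("pics/ring_side.png");W=np.zeros((a.shape[0]+b.shape[0],max(a.shape[1],b.shape[1]),3),np.uint8);W[:a.shape[0],:a.shape[1]]=a;W[a.shape[0]:,:b.shape[1]]=b;cv2.imwrite("pics/rings.png",W)
E
```

```text
deck y+ (top,z20) dir -4.03 pt [517.3 220.4] n.pt 256.2
deck y- (top,z4) dir -4.01 pt [548.5  66.7] n.pt 104.9
deck x- (top,z4) dir 86.07 pt [452.3 151.1] n.pt -440.9
deck y- (side,z20) dir -4.05 pt [539.2  64.7] n.pt 102.7
deck x-(side,z20) dir 85.98 pt [452.3 152.3] n.pt -440.5
deck y+(side,z4) dir -4.03 pt [555.2 214.2] n.pt 252.7
sq y+ (top z0) dir -11.64 pt [ 537.9 -240.5] n.pt -127.0
sq y- (top z16) dir -11.59 pt [ 511.7 -265.5] n.pt -157.3
sq x-(top z16) dir 78.94 pt [ 482.1 -245.5] n.pt -520.2
sq y+ (side,z0) dir -11.54 pt [ 538.1 -243.2] n.pt -130.7
sq y-(side z16) dir -11.36 pt [ 508.7 -266.4] n.pt -161.0
sq x-(side z8) dir 82.40 pt [ 482.8 -248.8] n.pt -511.5
nut top [583.4 -80.7   4. ] spare top [471.7 -83.6  25. ] [471.3 -82.3  25. ]
nut side centre col [582.9 -80.8   4. ]
nut bbox in side of predicted flange: [array([[285.2, 239.7]])]
top hole [(np.int32(41), array([277.6, 210.8]), array([583.2, -80.3,  25. ]))]
side hole [(np.int32(194), array([284.1, 231.5]), array([583.5, -82.2,  25. ])), (np.int32(697), array([284. , 237.6]), array([578.7, -66.5,  25. ])), (np.int32(71), array([283.9, 244.1]), array([573.6, -50.5,  25. ]))]
top ring ((43.955997467041016, 45.79227066040039), (64.9892349243164, 67.91381072998047), 46.493141174316406) [174.6 246.1] [495.4 185.   20. ]
side ring ((58.682071685791016, 68.09478759765625), (90.9365005493164, 96.97196197509766), 91.16099548339844) [284.3 358.6] [495.5 184.5  20. ]
```

View pics/rings.png

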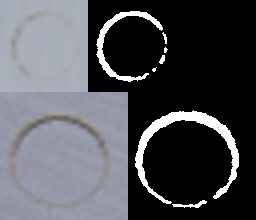

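Both views agree. The pocket is at (495.4, 184.8), against (494.9, 184.8) from the deck edges. Deck yaw is −4.03°, the corner is at about (631.8, 135.0), the nut at (583.3, −80.9) and the square's grip point at about (548, −258.5) with yaw −11.5°. I'll move above the nut at transit height and turn the tool to the deck yaw.

```bash
cat > d.py <<'E'
import sys
from h import *
# usage: d.py x y z yawdeg -> row units from measured pose
x,y,z,yw=map(float,sys.argv[1:5]); s=manip.read_state(); R=Ro.from_euler("xyz",s["eef_rot"]).as_matrix()
d=R.T@(np.array([x,y,z])-s["eef_pos"])/10
print("pos",s["eef_pos"].round(1),"yaw %.2f"%np.degrees(s["eef_rot"][2]),"F",s["wrist_force"].round(1),"gap %.1f ff %.1f t %.1f"%(s["finger_gap"],s["finger_force"],s["clock"]))
print("shift cm",d.round(3),"turn",round((np.degrees(s["eef_rot"][2])-yw)/5,3))
E
python3 -m creep '[[0.06,[50.58,-24.82,0],5.39],[0.06,[50.58,-24.82,0],5.39],[0.06,[50.58,-24.82,0],5.39],[0.06,[50.58,-24.82,0],5.39],[0.06,[50.58,-24.82,0],5.39],[0.06,[50.58,-24.82,0],5.39],[0.06,[50.58,-24.82,0],5.39],[0.06,[50.58,-24.82,0],5.39],[0.06,[50.58,-24.82,0],5.39],[0.06,[50.58,-24.82,0],5.39],[0.06,[50.58,-24.82,0],5.39],[0.06,[50.58,-24.82,0],5.39]]' 15
python3 d.py 583.3 -80.9 60 -4.03
```

```text
clock: 1.3
eef_pos: [584.9, -77.9, 218.8]
eef_rot: [-3.141, 0.001, -0.068]
wrist_force: [-1.1, -0.8, 0.2]
finger_gap: 49.9
finger_force: 0.0
pos [584.9 -77.9 218.8] yaw -3.91 F [-1.1 -0.8  0.2] gap 49.9 ff 0.0 t 1.3
shift cm [-0.126  0.313 15.881] turn 0.025
```

```bash
python3 -m creep '[[0.06,[0,0,5],0],[0.06,[0,0,10],0],[0.06,[0,0,15],0],[0.06,[0,0,15],0],[0.06,[0,0,15],0]]'
python3 d.py 583.3 -80.9 22.5 -4.03
python3 - <<'E'
from h import *
a=manip.camera("top");b=manip.camera("side");cv2.imwrite("pics/t1.png",a[:,:,::-1]);cv2.imwrite("pics/s1.png",b[:,:,::-1])
A=cv2.resize(a[150:270,220:350],None,fx=3,fy=3,interpolation=cv2.INTER_CUBIC);B=cv2.resize(b[150:270,220:350],None,fx=3,fy=3,interpolation=cv2.INTER_CUBIC)
cv2.imwrite("pics/c1.png",np.hstack([A,B])[:,:,::-1])
E
```

```text
clock: 1.8
eef_pos: [583.6, -81.2, 70.4]
eef_rot: [-3.142, 0.0, -0.071]
wrist_force: [0.8, -0.3, 1.7]
finger_gap: 50.1
finger_force: 0.0
pos [583.6 -81.2  70.4] yaw -4.05 F [ 0.8 -0.3  1.7] gap 50.1 ff 0.0 t 1.8
shift cm [-0.034 -0.028  4.791] turn -0.004
```

View pics/c1.png

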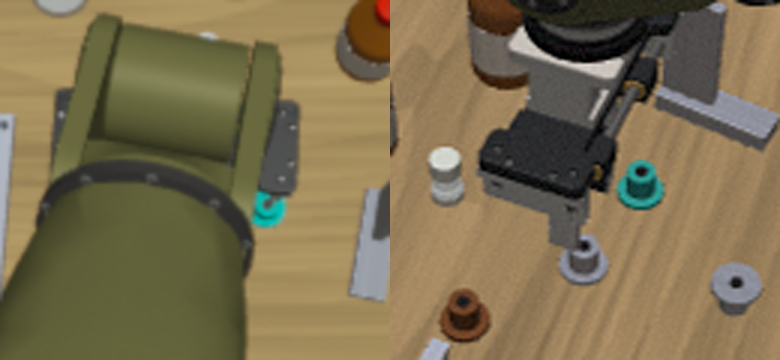

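The left crop (top view) is mostly the arm. In the right crop (side view) the fingers hang just above the nut at (583,255), with the turquoise look-alike clear at (640,185). Next I descend over the nut's body and close.

```bash
python3 -m creep '[[0.06,[0,0,3],0],[0.06,[-0.03,-0.03,4.75],0],[0.06,[-0.03,-0.03,4.75],0],[0.06,[-0.03,-0.03,4.75],0],[-0.8,[-0.03,-0.03,4.75],0],[-0.8,[-0.03,-0.03,4.75],0],[-0.8,[-0.03,-0.03,4.75],0],[-0.8,[-0.03,-0.03,4.75],0],[-0.8,[-0.03,-0.03,4.75],0],[-0.8,[-0.03,-0.03,4.75],0]]' 20
python3 d.py 495.4 184.8 100 -4.03
```

```text
clock: 2.9
eef_pos: [583.3, -80.8, 22.4]
eef_rot: [3.142, -0.001, -0.071]
wrist_force: [-1.4, -0.3, 5.8]
finger_gap: 21.3
finger_force: 20.0
pos [583.3 -80.8  22.4] yaw -4.04 F [-1.4 -0.3  5.8] gap 21.3 ff 20.0 t 2.9
shift cm [-10.638 -25.878  -7.769] turn -0.003
```

```bash
python3 -m creep '[[-0.8,[0,0,-2.5],0],[-0.8,[0,0,-6],0],[-0.8,[-1,-3,-7.8],0],[-0.8,[-3,-7,-7.8],0],[-0.8,[-5,-12,-7.8],0],[-0.8,[-7,-17,-7.8],0],[-0.8,[-9,-22,-7.8],0],[-0.8,[-10.2,-25,-7.8],0],[-0.8,[-10.64,-25.88,-7.8],0],[-0.8,[-10.64,-25.88,-7.8],0],[-0.8,[-10.64,-25.88,-7.8],0]]'
python3 d.py 495.4 184.8 55 -4.03
```

```text
clock: 4.0
eef_pos: [495.5, 184.1, 99.8]
eef_rot: [3.141, 0.0, -0.071]
wrist_force: [-0.2, -0.2, -0.7]
finger_gap: 21.5
finger_force: 20.0
pos [495.5 184.1  99.8] yaw -4.06 F [-0.2 -0.2 -0.7] gap 21.5 ff 20.0 t 4.0
shift cm [-0.012 -0.071  4.482] turn -0.006
```

```bash
python3 -m creep '[[-0.8,[0,-0.05,2.5],0],[-0.8,[0,-0.05,4.6],0],[-0.8,[0,-0.05,4.6],0],[-0.8,[0,-0.05,4.6],0],[-0.8,[0,-0.05,4.6],0]]'
python3 d.py 495.4 184.8 36.4 -4.03
python3 - <<'E'
from m import *
b=manip.camera("side");cv2.imwrite("pics/s2.png",b[:,:,::-1]);p=manip.read_state()["eef_pos"]
print("predicted nut bottom centre px",proj("side",p-[0,0,22.4]),"flange rim row range",proj("side",p-[0,0,22.4]+[[18,0,0],[-18,0,0],[0,18,0],[0,-18,0]]))
c=cv2.resize(b[300:400,230:340],None,fx=6,fy=6,interpolation=cv2.INTER_CUBIC);cv2.imwrite("pics/c2.png",c[:,:,::-1])
E
```

```text
clock: 4.5
eef_pos: [496.0, 184.9, 55.1]
eef_rot: [-3.141, -0.001, -0.071]
wrist_force: [0.5, -0.9, -0.7]
finger_gap: 21.4
finger_force: 20.0
pos [496.  184.9  55.1] yaw -4.09 F [ 0.5 -0.9 -0.7] gap 21.4 ff 20.0 t 4.5
shift cm [-0.066  0.02   1.867] turn -0.013
predicted nut bottom centre px [[284.  355.9]] flange rim row range [[274.3 352.8]
 [293.8 359. ]
 [280.7 365.3]
 [287.2 346.7]]
```

View pics/c2.png

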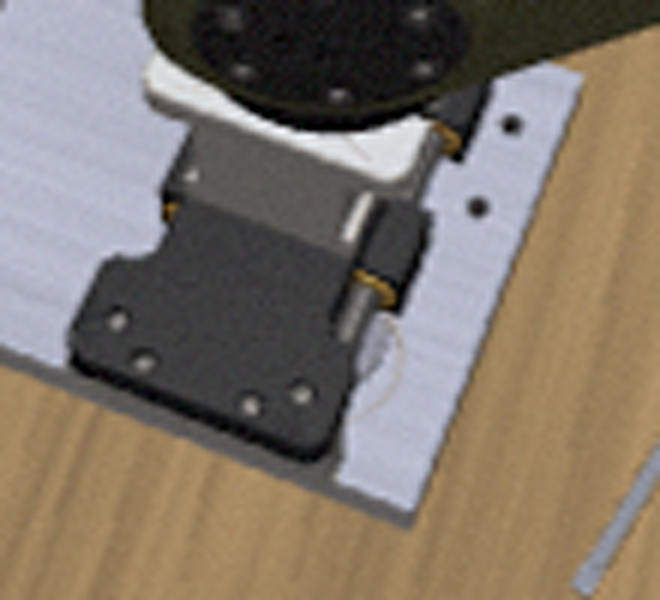

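The side crop shows the gripper over the deck, with the nut's flange edge at (390,350) just inside the ring's right edge at (403,350), as predicted. I'll lower it into the pocket slowly and watch the force.

```bash
python3 -m creep '[[-0.8,[-0.05,0,0.8],0],[-0.8,[-0.05,0,1.1],0],[-0.8,[-0.05,0,1.25],0],[-0.8,[-0.05,0,1.4],0],[-0.8,[-0.05,0,1.55],0],[-0.8,[-0.05,0,1.7],0],[-0.8,[-0.05,0,1.8],0],[-0.8,[-0.05,0,1.87],0],[-0.8,[-0.05,0,1.87],0]]'
python3 d.py 495.4 184.8 36.4 -4.03
```

```text
clock: 5.45
eef_pos: [494.8, 185.4, 36.3]
eef_rot: [-3.142, -0.0, -0.07]
wrist_force: [-7.1, -1.0, 14.4]
finger_gap: 21.7
finger_force: 20.0
pos [494.8 185.4  36.3] yaw -4.04 F [-7.1 -1.  14.4] gap 21.7 ff 20.0 t 5.5
shift cm [ 0.062  0.059 -0.012] turn -0.001
```

```bash
python3 -m creep '[[-0.8,[-0.1,0,0],0],[-0.8,[-0.1,0,0],0],[-0.8,[-0.1,0,0],0]]'; python3 -m creep '[[-0.8,[-0.1,0,0],0],[-0.8,[-0.1,0,0],0],[-0.8,[-0.1,0,0],0]]'; python3 -m creep '[[-0.8,[0,0,0.05],0],[-0.8,[0,0,0.05],0],[-0.8,[0,0,0.05],0]]'
python3 d.py 495.4 184.8 36.4 -4.03
```

```text
clock: 5.75
eef_pos: [494.7, 185.5, 36.3]
eef_rot: [-3.141, -0.002, -0.071]
wrist_force: [-0.7, -2.1, 8.7]
finger_gap: 21.4
finger_force: 20.0
clock: 6.05
eef_pos: [494.0, 185.7, 36.3]
eef_rot: [-3.141, -0.003, -0.071]
wrist_force: [2.8, -0.4, 7.5]
finger_gap: 21.7
finger_force: 20.0
clock: 6.35
eef_pos: [494.0, 185.7, 36.3]
eef_rot: [-3.141, -0.003, -0.071]
wrist_force: [-0.9, -1.7, 13.9]
finger_gap: 21.8
finger_force: 20.0
pos [494.  185.7  36.3] yaw -4.04 F [-0.9 -1.7 13.9] gap 21.8 ff 20.0 t 6.3
shift cm [ 0.143  0.08  -0.007] turn -0.002
```

It's firm at z = 36.3, the expected home height. I'll release, rise, retreat and look.

```bash
python3 -m creep '[[-0.2,[0,0,-0.05],0],[-0.1,[0,0,-0.05],0],[0.0,[0,0,-0.05],0],[0.0,[0,0,-0.1],0],[0,[0,0,-4],0],[0,[0,0,-9],0],[0,[0,0,-14],0],[0,[0,5,-18],0],[0,[0,10,-18],0],[0,[0,15,-18],0],[0,[0,20,-18],0],[0,[0,20,-18],0]]'
python3 d.py 548.3 -258.5 217 -11.5
python3 - <<'E'
from m import *
W=[]
for n,b,sc in (("top",(150,176,235,275),6),("side",(240,320,340,395),6)):
    im=manip.camera(n)[:,:,::-1].copy();cv2.imwrite(f"pics/{n}3.png",im);x0,y0,x1,y1=b
    W.append(cv2.resize(im[y0:y1,x0:x1],(400,400*(y1-y0)//(x1-x0)),interpolation=cv2.INTER_CUBIC))
    for z in (14,8): print(n,z,"home centre/top px",proj(n,[[495.4,184.8,z+5],[495.4,184.8,z+25]]))
h=max(w.shape[0] for w in W);W=[cv2.copyMakeBorder(w,0,h-w.shape[0],0,0,cv2.BORDER_CONSTANT) for w in W];cv2.imwrite("pics/c3.png",np.hstack(W))
E
```

```text
clock: 7.55
eef_pos: [478.1, -17.6, 214.9]
eef_rot: [3.141, -0.0, -0.074]
wrist_force: [0.4, -0.4, -0.6]
finger_gap: 47.1
finger_force: 0.0
pos [478.1 -17.6 214.9] yaw -4.24 F [ 0.4 -0.4 -0.6] gap 47.1 ff 0.0 t 7.5
shift cm [ 8.782 23.51  -0.196] turn 1.452
top 14 home centre/top px [[174.8 246.1]
 [172.7 245.4]]
top 8 home centre/top px [[175.4 246.3]
 [173.4 245.6]]
side 14 home centre/top px [[284.3 359.1]
 [284.4 354.3]]
side 8 home centre/top px [[284.3 360.5]
 [284.4 355.8]]
```

View pics/c3.png

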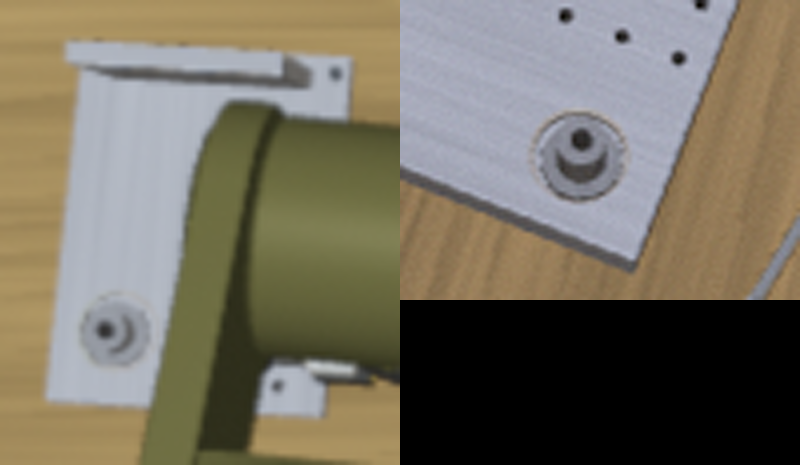

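The nut sits concentric in the pocket ring: in the side crop its hole is at (182,138), which matches the prediction for the home height. Next I check the square's pose against its blade corners and move above it, opening the fingers to 50 mm.

```bash
python3 -m creep '[[0.06,[1.8,4.8,-0.2],0.3],[0.06,[3.6,9.6,-0.2],0.6],[0.06,[5.4,14.4,-0.2],0.9],[0.06,[7.2,19.2,-0.2],1.2],[0.06,[8.78,23.51,-0.2],1.45],[0.06,[8.78,23.51,-0.2],1.45],[0.06,[8.78,23.51,-0.2],1.45]]'
python3 - <<'E'
from m import *
y=np.radians(-11.5);R=np.array([[np.cos(y),-np.sin(y),0],[np.sin(y),np.cos(y),0],[0,0,1]])
o=R@[570.8,-144,0];print("origin",o)
L=np.array([[47.5,5,115],[47.5,-5,115],[2.5,5,115],[2.5,-5,115],[47.5,15,0],[-47.5,15,0],[-47.5,-15,0],[-47.5,-15,16]])
for n in("side","top"):print(n,np.c_[L,proj(n,o+L@R.T)])
E
python3 d.py 548.3 -258.5 80 -11.5
```

```text
clock: 8.35
eef_pos: [550.2, -253.7, 215.8]
eef_rot: [-3.141, 0.001, -0.197]
wrist_force: [-0.3, 1.0, 0.4]
finger_gap: 49.9
finger_force: 0.0
origin [ 530.6 -254.9    0. ]
side [[ 47.5   5.  115.  311.7 147.3]
 [ 47.5  -5.  115.  313.8 144.6]
 [  2.5   5.  115.  329.9 154.3]
 [  2.5  -5.  115.  331.9 151.6]
 [ 47.5  15.    0.  307.3 185.6]
 [-47.5  15.    0.  343.4 200.6]
 [-47.5 -15.    0.  348.8 192.4]
 [-47.5 -15.   16.  349.6 187.7]]
top [[ 47.5   5.  115.  354.1 205.2]
 [ 47.5  -5.  115.  358.3 206. ]
 [  2.5   5.  115.  351.1 223.8]
 [  2.5  -5.  115.  355.4 224.6]
 [ 47.5  15.    0.  341.6 212.8]
 [-47.5  15.    0.  335.8 248.1]
 [-47.5 -15.    0.  347.2 250.3]
 [-47.5 -15.   16.  348.3 249.8]]
pos [ 550.2 -253.7  215.8] yaw -11.28 F [-0.3  1.   0.4] gap 49.9 ff 0.0 t 8.3
shift cm [-0.074  0.517 13.579] turn 0.044
```

```bash
python3 -m creep '[[0.06,[0,0,4],0],[0.06,[0,0,8],0],[0.06,[0,0,8],0],[0.06,[0,0,8],0],[0.06,[0,0,8],0]]' 
python3 d.py 548.3 -258.5 80 -11.5
```

```text
clock: 8.85
eef_pos: [550.8, -254.2, 139.4]
eef_rot: [3.141, -0.003, -0.196]
wrist_force: [0.2, -0.0, 0.6]
finger_gap: 49.8
finger_force: 0.0
pos [ 550.8 -254.2  139.4] yaw -11.23 F [ 0.2 -0.   0.6] gap 49.8 ff 0.0 t 8.8
shift cm [-0.18   0.462  5.942] turn 0.054
```

```bash
python3 -m creep '[[0.06,[-0.18,0.46,0],0.05],[0.06,[-0.18,0.46,3],0.05],[0.06,[-0.18,0.46,5.94],0.05],[0.06,[-0.18,0.46,5.94],0.05],[0.06,[-0.18,0.46,5.94],0.05],[-0.5,[-0.18,0.46,5.94],0.05],[-0.9,[-0.18,0.46,5.94],0.05],[-0.95,[-0.18,0.46,5.94],0.05],[-0.95,[-0.18,0.46,5.94],0.05],[-0.95,[-0.18,0.46,5.94],0.05],[-0.95,[-0.18,0.46,5.94],0.05]]' 45
python3 d.py 548.3 -258.5 150 -11.5
```

```text
clock: 9.95
eef_pos: [547.0, -258.8, 77.4]
eef_rot: [-3.142, -0.0, -0.201]
wrist_force: [-1.0, 0.2, 0.3]
finger_gap: 9.5
finger_force: 45.0
pos [ 547.  -258.8   77.4] yaw -11.54 F [-1.   0.2  0.3] gap 9.5 ff 45.0 t 9.9
shift cm [ 0.12  -0.054 -7.258] turn -0.009
```

```bash
python3 -m creep '[[-0.95,[0,0,-1],0],[-0.95,[0,0,-3],0],[-0.95,[0,0,-6],0],[-0.95,[0,0,-7.3],0],[-0.95,[0,0,-7.3],0],[-0.95,[0,0,-7.3],0]]' >/dev/null
python3 d.py 555 139.9 150 -4.03
```

```text
pos [ 546.6 -258.6  149.3] yaw -11.55 F [-0.1 -0.2 -4.4] gap 9.7 ff 45.0 t 10.6
shift cm [ -7.156 -39.216  -0.042] turn -1.503
```

```bash
python3 -m creep '[[-0.95,[-0.5,-2.5,0],-0.1],[-0.95,[-1.2,-6.5,0],-0.3],[-0.95,[-2,-11,0],-0.5],[-0.95,[-2.8,-15.5,0],-0.7],[-0.95,[-3.6,-20,0],-0.9],[-0.95,[-4.4,-24.5,0],-1.1],[-0.95,[-5.3,-29,0],-1.3],[-0.95,[-6.1,-33.5,0],-1.5],[-0.95,[-6.8,-37,0],-1.5],[-0.95,[-7.16,-39.2,0],-1.5],[-0.95,[-7.16,-39.2,0],-1.5],[-0.95,[-7.16,-39.2,0],-1.5]]' >/dev/null
python3 d.py 568 139.5 103 -4.03
python3 - <<'E'
from m import *
im=manip.camera("side")[:,:,::-1].copy();cv2.imwrite("pics/s4.png",im)
cv2.imwrite("pics/c4.png",cv2.resize(im[200:400,180:400],None,fx=3,fy=3,interpolation=cv2.INTER_CUBIC))
E
```

```text
pos [554.7 139.5 149. ] yaw -3.99 F [ 0.4  0.3 -3.2] gap 9.7 ff 45.0 t 11.8
shift cm [ 1.337 -0.095  4.592] turn 0.007
```

View pics/c4.png

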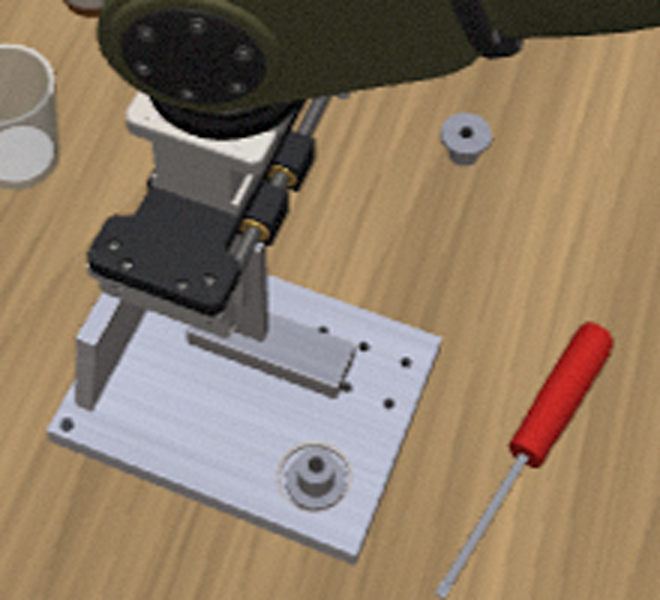

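The crop shows the square hanging level over the plate: the stock runs from (190,335) to (345,390), clear of the cheek at (95,350) and of the nut at (315,475), which is home. Next I lower it to the plate.

```bash
python3 -m creep '[[-0.95,[0.3,0,2],0],[-0.95,[0.8,0,4],0],[-0.95,[1.2,0,4.8],0],[-0.95,[1.5,0,4.95],0],[-0.95,[1.5,0,5.05],0],[-0.95,[1.5,0,5.1],0],[-0.95,[1.5,0,5.15],0],[-0.95,[1.5,0,5.2],0],[-0.95,[1.5,0,5.2],0],[-0.95,[1.5,0,5.2],0]]'
python3 d.py 568 139.5 97.4 -4.03
```

```text
clock: 12.8
eef_pos: [570.2, 138.6, 98.5]
eef_rot: [-3.142, -0.0, -0.07]
wrist_force: [-0.4, -0.6, -3.5]
finger_gap: 9.8
finger_force: 45.0
pos [570.2 138.6  98.5] yaw -4.04 F [-0.4 -0.6 -3.5] gap 9.8 ff 45.0 t 12.8
shift cm [-0.228 -0.078  0.109] turn -0.002
```

```bash
python3 -m creep '[[-0.95,[0,0,0.05],0],[-0.95,[0,0,0.1],0],[-0.95,[0,0,0.12],0],[-0.95,[0,0,0.12],0],[-0.95,[0,0,0.12],0]]' ; python3 -m creep '[[-0.95,[0,0,0.05],0],[-0.95,[0,0,0.05],0],[-0.95,[0,0,0.05],0]]'
```

```text
clock: 13.3
eef_pos: [570.3, 138.5, 97.4]
eef_rot: [-3.142, -0.0, -0.071]
wrist_force: [-1.7, 0.1, 2.2]
finger_gap: 10.1
finger_force: 45.0
clock: 13.6
eef_pos: [570.4, 138.5, 97.4]
eef_rot: [-3.141, -0.001, -0.07]
wrist_force: [-4.2, -0.4, 7.7]
finger_gap: 9.9
finger_force: 45.0
```

```bash
python3 -m creep '[[-0.95,[0.4,0,-0.02],0],[-0.95,[0.8,0,-0.02],0],[-0.95,[1.2,0,-0.02],0],[-0.95,[1.5,0,-0.02],0],[-0.95,[1.5,0,-0.02],0],[-0.95,[1.5,0,-0.02],0]]'; python3 -m creep '[[-0.95,[0.25,0,0],0],[-0.95,[0.5,0,0],0],[-0.95,[0.75,0,0],0],[-0.95,[1.0,0,0],0],[-0.95,[1.0,0,0],0],[-0.95,[1.0,0,0],0]]'; python3 -m creep '[[-0.95,[0.15,0,0],0],[-0.95,[0.3,0,0],0],[-0.95,[0.4,0,0],0],[-0.95,[0.4,0,0],0]]'; python3 d.py 600.7 136.4 97.4 -4.03
```

```text
clock: 14.2
eef_pos: [585.9, 137.6, 97.5]
eef_rot: [-3.141, -0.002, -0.071]
wrist_force: [2.1, 1.8, 4.9]
finger_gap: 9.7
finger_force: 45.0
clock: 14.8
eef_pos: [595.1, 136.9, 97.4]
eef_rot: [-3.141, 0.0, -0.07]
wrist_force: [-5.4, 1.6, 8.9]
finger_gap: 9.9
finger_force: 45.0
clock: 15.2
eef_pos: [598.5, 136.7, 97.4]
eef_rot: [-3.142, 0.002, -0.07]
wrist_force: [-11.0, 0.7, 12.6]
finger_gap: 10.1
finger_force: 45.0
pos [598.5 136.7  97.4] yaw -4.03 F [-11.    0.7  12.6] gap 10.1 ff 45.0 t 15.2
shift cm [0.226 0.014 0.004] turn -0.001
```

```bash
for i in 1; do :; done; python3 -m creep '[[-0.95,[0.1,0,0],0],[-0.95,[0.1,0,0],0],[-0.95,[0.1,0,0],0]]'; python3 -m creep '[[-0.95,[0.1,0,0],0],[-0.95,[0.1,0,0],0],[-0.95,[0.1,0,0],0]]';  python3 -m creep '[[-0.95,[0.1,0,0],0],[-0.95,[0.1,0,0],0],[-0.95,[0.1,0,0],0]]'
```

```text
clock: 15.5
eef_pos: [599.5, 136.6, 97.5]
eef_rot: [-3.142, 0.002, -0.07]
wrist_force: [-9.6, 1.0, 12.0]
finger_gap: 9.5
finger_force: 45.0
clock: 15.8
eef_pos: [600.4, 136.6, 97.5]
eef_rot: [-3.142, 0.002, -0.07]
wrist_force: [-9.9, -0.2, 12.4]
finger_gap: 9.8
finger_force: 45.0
clock: 16.1
eef_pos: [601.4, 136.5, 97.5]
eef_rot: [-3.142, 0.002, -0.07]
wrist_force: [-10.2, 0.8, 12.9]
finger_gap: 10.1
finger_force: 45.0
```

```bash
python3 -m creep '[[-0.95,[0.1,0,0],0],[-0.95,[0.1,0,0],0],[-0.95,[0.1,0,0],0]]'; python3 -m creep '[[-0.95,[0.1,0,0],0],[-0.95,[0.1,0,0],0],[-0.95,[0.1,0,0],0]]'
python3 - <<'E'
from m import *
W=[]
for n,b in (("side",(185,235,335,365)),("top",(150,165,240,243))):
    im=manip.camera(n)[:,:,::-1].copy();cv2.imwrite(f"pics/{n}5.png",im);x0,y0,x1,y1=b
    W.append(cv2.resize(im[y0:y1,x0:x1],(400,346),interpolation=cv2.INTER_CUBIC))
cv2.imwrite("pics/c5.png",np.hstack(W))
E
```

```text
clock: 16.4
eef_pos: [602.4, 136.4, 97.5]
eef_rot: [-3.142, 0.002, -0.07]
wrist_force: [-10.4, 0.8, 13.3]
finger_gap: 9.9
finger_force: 45.0
clock: 16.7
eef_pos: [602.7, 136.5, 97.5]
eef_rot: [3.141, 0.004, -0.07]
wrist_force: [-17.4, 0.3, 16.1]
finger_gap: 9.2
finger_force: 45.0
```

View pics/c5.png

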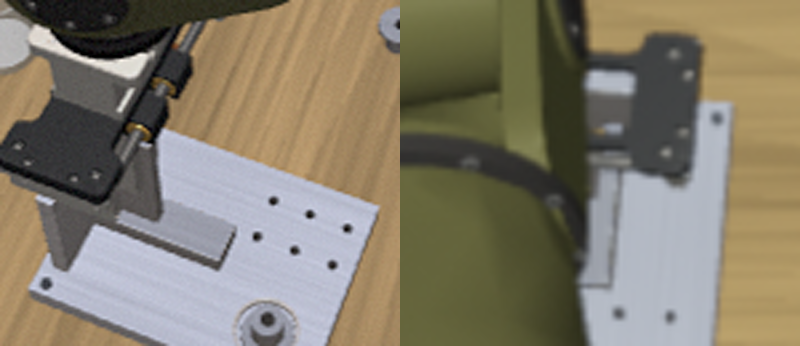

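The side crop shows the cheek, seen edge-on at (60,235), now looking parallel to the blade, with the stock lying on the plate. The force jump at x = 602.7 means a hard stop. To let the square align itself on both faces I'll ease the grip briefly while pressing, then regrip and press.

```bash
python3 -m creep '[[-0.95,[0.05,0,0.03],0],[-0.95,[0.05,0,0.03],0],[-0.95,[0.05,0,0.03],0]]'; python3 -m creep '[[-0.95,[0.05,0,0.03],0],[-0.95,[0.05,0,0.03],0],[-0.95,[0.05,0,0.03],0],[-0.95,[0.05,0,0.03],0]]' 15;  python3 -m creep '[[-0.95,[0.0,0,0],0],[-0.95,[0.0,0,0],0],[-0.95,[0.0,0,0],0],[-0.95,[0.0,0,0],0]]' 50; python3 -m creep '[[-0.95,[0.05,0,0.03],0],[-0.95,[0.05,0,0.03],0],[-0.95,[0.05,0,0.03],0]]'; python3 -c "from cell import manip;print(manip.read_state()['moment'])"
```

```text
clock: 17.1
eef_pos: [602.9, 136.4, 97.5]
eef_rot: [3.141, 0.004, -0.07]
wrist_force: [-22.3, 0.8, 21.8]
finger_gap: 9.9
finger_force: 45.0
clock: 17.5
eef_pos: [604.1, 136.3, 97.0]
eef_rot: [3.142, 0.002, -0.07]
wrist_force: [-14.6, 0.4, 15.4]
finger_gap: 9.5
finger_force: 15.0
clock: 17.9
eef_pos: [604.1, 136.3, 97.0]
eef_rot: [3.142, 0.002, -0.07]
wrist_force: [-15.1, 0.3, 16.3]
finger_gap: 9.7
finger_force: 50.0
clock: 18.2
eef_pos: [604.2, 136.3, 97.1]
eef_rot: [3.141, 0.003, -0.07]
wrist_force: [-20.1, 0.4, 20.4]
finger_gap: 9.6
finger_force: 50.0
[0.08546261 3.40738618 0.01475126]
```

```bash
python3 - <<'E'
from m import *
y=np.radians(-4.03);R=np.array([[np.cos(y),-np.sin(y),0],[np.sin(y),np.cos(y),0],[0,0,1]])
im=manip.camera("side")[:,:,::-1].copy();cv2.imwrite("pics/side6.png",im)
c=R@[620.7,179.1,20]; x0,y0=185,270;K=8
v=cv2.resize(im[y0:y0+75,x0:x0+100],None,fx=K,fy=K,interpolation=cv2.INTER_CUBIC)
for a,col in ((0,(0,255,0)),(.14,(0,0,255))):
    Q=np.array([[np.cos(a),0,-np.sin(a)],[0,1,0],[np.sin(a),0,np.cos(a)]])
    L=np.array([[0,55,0],[12,55,0],[0,55,95],[12,55,95]])@Q.T
    p=proj("side",c+L@R.T); print(a,p)
    for q in p: cv2.circle(v,tuple(np.int32((q-[x0,y0]+.5)*K)),5,col,1)
cv2.imwrite("pics/c6.png",v)
E
```

```text
0 [[210.3 338.1]
 [204.4 335.7]
 [204.2 312.7]
 [197.9 310.2]]
0.14 [[210.3 338.1]
 [204.4 335.3]
 [211.3 315.7]
 [204.9 312.8]]
```

View pics/c6.png

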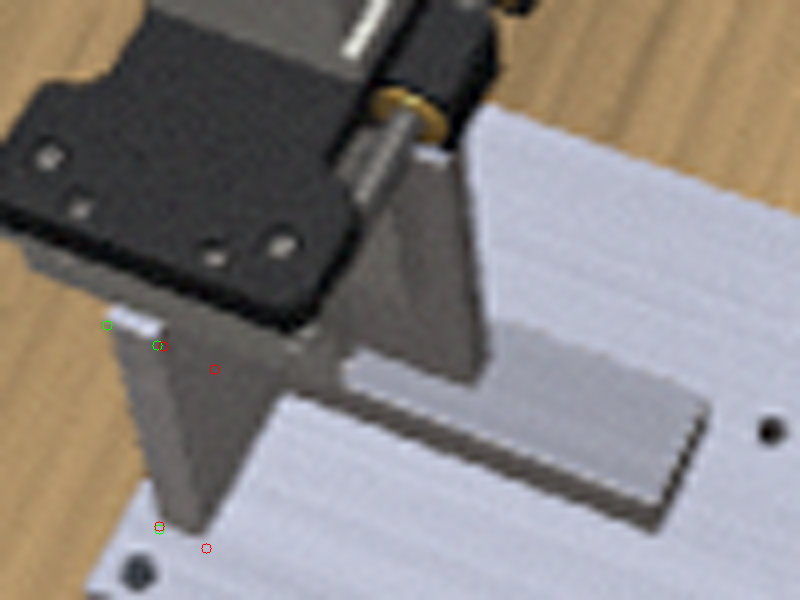

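The crop shows the cheek's inner edge running from (205,535) at the bottom to (160,335) at the top. The shift is (−45,−200), against (−49,−203) predicted for upright and (+8,−180) for leaning, so the cheek is up. Next I check the tilt of the stock's lower edge numerically.

```bash
python3 - <<'E'
from m import *
y=np.radians(-4.03);R=np.array([[np.cos(y),-np.sin(y),0],[np.sin(y),np.cos(y),0],[0,0,1]])
g=cv2.cvtColor(cv2.imread("pics/side6.png"),cv2.COLOR_BGR2GRAY).astype(np.float32)
tcp=manip.read_state()["eef_pos"]; v=(R.T@tcp)[1]; u=620.7+2
def edge(sel,z,xs,flip):  # subpixel column scan for bright->dark or dark->bright transition near predicted row
    pr=proj("side",np.array([R@[u+x,v+15,20+z] for x in xs])); out=[]
    for c,r in pr:
        rr=np.arange(r-4,r+4,.1); s=cv2.remap(g,np.full(len(rr),c,np.float32),rr.astype(np.float32),cv2.INTER_CUBIC).ravel()
        d=np.gradient(cv2.GaussianBlur(s[:,None],(1,9),0).ravel())*flip; k=d.argmax(); out.append(rr[k]-r)
    print(sel,np.round(out,2),"slope px/mm %.4f"%np.polyfit(xs,out,1)[0])
xs=np.linspace(-88,-32,9)
edge("bottom edge",0,xs,1); edge("top edge of side face",16,xs,-1)
print("1 mm lift in px:",proj("side",R@[u-60,v+15,21])-proj("side",R@[u-60,v+15,20]))
# plate's own y+ edge as reference for slope error
xs2=np.linspace(-150,-40,9);pr=proj("side",np.array([R@[620.7+x,179.1-75,20] for x in xs2]));out=[]
for c,r in pr:
    rr=np.arange(r-4,r+4,.1); s=cv2.remap(g,np.full(len(rr),c,np.float32),rr.astype(np.float32),cv2.INTER_CUBIC).ravel();d=np.gradient(cv2.GaussianBlur(s[:,None],(1,9),0).ravel());out.append(rr[d.argmax()]-r)
print("plate y- edge",np.round(out,2),"slope %.4f"%np.polyfit(xs2,out,1)[0])
E
```

```text
bottom edge [-1.1 -0.9 -0.6 -0.7 -0.8 -0.9 -0.8 -0.6 -0.5] slope px/mm 0.0064
top edge of side face [-0.2 -0.5 -0.3 -0.4 -0.5 -0.3 -0.3 -0.5 -0.3] slope px/mm -0.0007
1 mm lift in px: [[-0.  -0.2]]
plate y- edge [-0.7 -0.5 -0.5 -0.7 -0.5 -0.7 -0.7 -0.6 -0.6] slope -0.0004
```

```bash
python3 -m creep '[[-0.95,[0.06,0,0.03],0],[-0.95,[0.06,0,0.03],0],[-0.95,[0.06,0,0.03],0],[-0.95,[0.06,0,0.03],0]]' 15;  python3 -m creep '[[-0.95,[0.0,0,0],0],[-0.95,[0.0,0,0],0],[-0.95,[0.0,0,0],0],[-0.95,[0.0,0,0],0]]' 50; python3 -m creep '[[-0.95,[0.04,0,0.03],0],[-0.95,[0.04,0,0.03],0],[-0.95,[0.04,0,0.03],0],[-0.95,[0.04,0,0.03],0]]'
python3 - <<'E'
from m import *
y=np.radians(-4.03);R=np.array([[np.cos(y),-np.sin(y),0],[np.sin(y),np.cos(y),0],[0,0,1]])
ims=[manip.camera("side")[:,:,::-1] for _ in range(4)];im=np.mean(ims,0).astype(np.uint8);cv2.imwrite("pics/side7.png",im)
# cheek y+ end face: scan rows for outer silhouette (wood->grey) and inner corner edge
g=cv2.cvtColor(im,cv2.COLOR_BGR2HSV)[:,:,1].astype(np.float32);c=R@[620.7,179.1,20]
hs=np.linspace(30,88,8)
for a in (0,.14):
    Q=np.array([[np.cos(a),0,-np.sin(a)],[0,1,0],[np.sin(a),0,np.cos(a)]])
    p=proj("side",np.array([c+R@Q@[12,55,h] for h in hs])); out=[]
    for cc,r in p:
        xx=np.arange(cc-5,cc+9,.1); s=cv2.remap(g,xx.astype(np.float32)[None],np.full((1,len(xx)),r,np.float32),cv2.INTER_CUBIC).ravel()
        out.append(xx[np.gradient(cv2.GaussianBlur(s[None],(9,1),0).ravel()).argmin()]-cc)
    print("lean",a,np.round(out,1),"slope px/mm %.4f"%np.polyfit(hs,out,1)[0])
E
```

```text
clock: 18.65
eef_pos: [605.4, 136.3, 96.6]
eef_rot: [-3.142, 0.002, -0.07]
wrist_force: [-13.5, 0.8, 15.4]
finger_gap: 10.0
finger_force: 15.0
clock: 19.05
eef_pos: [605.4, 136.2, 96.6]
eef_rot: [3.142, 0.002, -0.07]
wrist_force: [-14.6, 1.1, 16.5]
finger_gap: 10.0
finger_force: 50.0
clock: 19.45
eef_pos: [605.5, 136.2, 96.6]
eef_rot: [3.142, 0.003, -0.07]
wrist_force: [-18.9, 0.3, 20.3]
finger_gap: 9.6
finger_force: 50.0
lean 0 [0.5 0.4 0.6 0.5 0.3 0.4 0.4 0.6] slope px/mm -0.0001
lean 0.14 [-1.5 -2.2 -2.6 -3.1 -3.8 -4.4 -4.7 -4.8] slope px/mm -0.0599
```

The cheek's silhouette fits upright (residual slope ≈ 0), and the square is gripped at 50 N, pressing about 19 N on the cheek and 20 N on the plate. I'm handing the job in.

```bash
python3 -c "from cell import manip;print(manip.sign_off())"
```

```text
the job is handed in; nothing more can be done
None
```

The nut is home in the pocket and released, and the cheek measures upright with the gripped square pressing on both it and the plate; flatness of the underside rests on the pressing, as the images were too coarse to confirm it, and I handed in at about 20 s (no verdict shown).

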